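# Stock and raise the ink tray

### The arm

A 6-joint arm with a two-finger parallel gripper is mounted at the origin on the work surface. World frame = base frame: x ahead of the robot, y to its left, z up, the work surface at z = 0. Lengths are in m, angles in degrees, forces in N, time in s.
With the tool pointing down it reaches from about 0.3 to 0.875 m from the base axis. Payload 4.2 kg.
Tool frame: the origin (TCP) lies at the very end of the fingers, on their centre line; the grasp point (between the pads) lies 19 mm behind it; z points along the fingers, y is the direction in which the jaws open and shut (so a half turn about z gives the same grasp; the last joint's range is limited). The gripper opens to 85 mm and grips with 20 to 120 N. Pads are 22 mm wide; open, the fingers measure 114 mm over their backs; the gripper's body (76 mm by 85 mm) begins 54 mm behind the grasp point. The pads swing forward as they close: fully open they stand 13 mm farther back than shut.
Start: joints at [-72.594, 18.312, 89.639, -0, 72.044, -1.146], TCP at [0.183, -0.545, 0.231] pointing down, gripper open.
Joint ranges: [-177.97, 177.97], [-48.28, 115.42], [12.27, 149.76], [-77.06, 257.06], [2.81, 150.46], [-146.56, 146.56]. Speed limits (degrees/s): [147.25, 147.25, 180, 180, 180, 180].

### API

Orientations are given as [roll, pitch, yaw] about the fixed x, y, z axes, in that order (R = Rz(yaw) Ry(pitch) Rx(roll)).
In Python, from station import sensors, viewer, job, trace, mark_of gives the robot as it stands.
- The arm moves only by the shell command python3 -m pendant 'ROWS' [OPENING]. ROWS is JSON, a list of rows, each an object with "translation": the shift along the tool's x, y, z in mm, a list of three; "turn": the turn about the tool's z in degrees. In form: [{"translation": [x, y, z], "turn": turn}, ...]. A call has 1 to 20 rows; each row shifts and turns the commanded pose from where the row before left it, along the tool's axes as they then stand; what a row does not reach is not made up. A row lasts 1/10 s, in which the tool goes at most 50 mm and 8.59 degrees, less where a joint would pass 70% of its speed; a pose out of reach is approached as far as the arm can. A call with a gripper value outside its range is refused whole. OPENING is the gripper's target within -1 to 1 (fully open at 1, half-way at 0, shut at -1), set as the call begins (- or left out, the last holds). The fingers move at their own pace and stop on an object; the grip force is fixed at half the most. Time passes only in rows, so rows that do not move let the fingers close. It gives the time, the measured TCP pose, the force and the opening at its end, in the units of the state.
- sensors.state(): the state, without advancing time (a new reading comes with each control period).
- viewer.capture(name): name is "scene" or "top" or "wrist"; returns (picture, depth): 400x640x3 uint8, red, green, blue; 400x640 float32, m along the optical axis (not along the pixel's ray), 0 where there is no reading.
- viewer.camera_info(name): a dict with "K" (3x3 intrinsics, pixels), "T" (4x4, takes a point from camera to world coordinates). Camera axes: x right, y down, z forward; pixel columns grow to the right and rows downward; lengths in m; the calibration is good to about 2 mm. A picture is of the moment at which its call begins: read the wrist's pose just before it. camera_info takes no time and is no camera call; for the wrist camera it gives the pose at the moment of the call.
- job.hand_in(): hands the job in, once; it reports no verdict.
Trained networks look in the newest picture that a camera, given by its name, has taken for a name from the list of things; names that differ only in an ending like _2 or _b are one class to them, and where a whole thing is asked for, a point or a joint stands for the part that bears it (a point fixed in the world has none). Each returns a list of dicts, best first, with "score" (0 to 1); they miss things now and then, are a little off and sometimes report something else, mostly with a low value. They report only what shows in the picture. A call takes as long as a camera call. They do not tell look-alikes from the thing itself.
- trace(label, camera): "mask" (400x640 bool, what is visible of it).
- mark_of(label, camera): "point" ([x, y, z] in m, in world coordinates, good to about 4 mm: a listed point, or the origin of a listed thing).
The state is a dict: "clock": time; "qpos": joint angles; "joint_velocities": joint speeds; "effort": joint torques, N m; "tcp_pos": TCP position; "ee_rot": TCP orientation; "wrist_force": force on the tool from outside, world axes, zero at the start; "moment": the same for the moment, N m; "width": finger opening in m.
Only numpy, scipy, OpenCV 4.12 (cv2) and the standard library are available. Lean on these libraries where they do the work, as an engineer would, in place of code of your own. Each camera call takes 0.05 s, during which the arm holds its last target. There are 200 camera calls.

### The job

Set up the crank-up ink tray for the next tattoo: with the tray still down, throw the used ink-cup strip into the yellow bin, stand every ink jar that is on the table upright on the steel tray, and turn the red clamp knob anticlockwise to its end stop to free the lift. Then crank the loaded tray up, clockwise, until its rim is level with the top of the yellow collar, and only then turn the clamp knob clockwise to its end stop. Never work the crank against the clamp, and leave the other things where they are.

Things in the scene. Friction and masses are not known exactly. Their poses are not given: they have to be found in the camera images.
- tray_in (a point): centre of the inner floor of the lift's bright steel tray (inside 170 mm along x by 180 mm along y, floor 44 to 49 mm above the table at the start, rim 10 mm higher than the floor, walls 4 mm), above the lift's grey base, 190 x 200 mm. Axes are the lift's: z up, y from the tray towards the gearbox with the crank. The tray rises straight up, 12 mm for each full turn of the crank.
- tray_rim (a point): top of the red pointer tab on the middle of the tray's far (+x) edge, level with the rim (10 mm above the tray's floor); rises with the tray
- mark (a point): top face of the yellow collar (20 mm across, 4 mm thick) on the thin upright steel post (8 mm thick, 165 mm tall) beside the red pointer; it shows the height to which the rim is to be raised. It is fixed for the session. The post stands 122 mm from the tray's centre along the lift's x.
- crank_axis (a point): point on the crank's vertical turning axis, at the height of the middle of the grip, over the grey gearbox (85 x 85 mm, 122 mm tall) left of the tray
- crank_grip (a point): middle of the crank's black upright grip: 22 mm in diameter, 46 mm tall, 157 mm above the table, spinning freely on its pin; its axis is 50 mm from the crank's axis. The crank arm turns below it, clear all round. Turning it takes about 3 N.
- crank (a joint): crank angle in rad; grows clockwise as seen from above, which raises the tray 12 mm per full turn (anticlockwise lowers it). The tray stays at whatever height it is left.
- clamp_grip (a point): middle of the grip of the red clamp knob on the lift's foot, on its vertical axis, at the height to grip; its bar grip (42 mm long, 14 mm thick; top 74 mm, this point 67 mm above the table) runs along this point's x axis, which turns with the knob
- clamp (a joint): clamp knob angle in rad: 0 = fully released (anticlockwise end stop), 1.4 = fully clamped (clockwise end stop, seen from above). Takes about 0.05 N m.
- strip_center (a point): middle of the used ink-cup strip: a white plastic block with three stained cups, 70 mm (x) by 24 mm (y) by 22 mm tall, 40 g, lying on the tray at the start
- bin_in (a point): centre of the inner floor of the yellow open waste bin: outside 115 mm (x) by 145 mm (y) by 55 mm tall, walls 4 mm; it does not move
- soap: bystander: green squeeze bottle, 52 mm in diameter, 130 mm tall; origin under its centre
- wrap: bystander: short roll of clear wrap, 56 mm in diameter, 50 mm tall; origin under its centre
- gloves: bystander: blue glove box 120 x 90 x 70 mm; origin under its centre
- jar0_center (a point): middle of the red ink jar with black lid: upright cylinder 40 mm in diameter, 45 mm tall, about 80 g; z is its axis. May be absent.
- jar1_center (a point): middle of the blue ink jar with black lid: upright cylinder 40 mm in diameter, 45 mm tall, about 80 g; z is its axis. May be absent.
- jar2_center (a point): middle of the green ink jar with black lid: upright cylinder 40 mm in diameter, 45 mm tall, about 80 g; z is its axis. May be absent.
- jar3_center (a point): middle of the orange ink jar with black lid: upright cylinder 40 mm in diameter, 45 mm tall, about 80 g; z is its axis. May be absent.
Mind the look-alikes: they are no part of the job. Leave any pink or purple look-alike of the part that bears jar1_center alone.

How it is judged:
By the outcome, as a careful person would: the job done as asked, in the order asked, and still so for the second after the job is handed in, with the robot touching nothing.
Of jar0, jar1, jar2, jar3 only 2 to 4 are there at a start; the rules pass over those that are not, and their reading is None.
At some moment in a run one of jar0, jar1, jar2, jar3, strip may be knocked a few centimetres aside while the robot is not near it.
It also fails if it takes over 210 s, if anything falls off the work surface, if the arm or the gripper's body presses on something with over 40 N, if the wrist force passes 120 N, or if a joint passes its speed limit or range.

## Working session

There is one attempt and no reset: what is moved stays moved. The work goes in short steps, Python scripts to look and compute and a shell command to move; the robot and the scene stay as the last step left them, time stands still between calls to the robot, and variables do not carry over. Pictures are saved under pics/ and viewed, about 12 in all and at most 16, crops included, and the job is handed in when it is done.

```bash
mkdir -p pics; cat > h.py <<'E'
import numpy as np, cv2
from station import sensors, viewer, job, trace, mark_of
def snap(cam,name):
    im,d=viewer.capture(cam); cv2.imwrite(f'pics/{name}.png',im[:,:,::-1]); return im,d
def world(cam,d,info=None):
    i=info or viewer.camera_info(cam); K=np.array(i['K']);T=np.array(i['T'])
    v,u=np.mgrid[:d.shape[0],:d.shape[1]]
    p=np.stack([(u-K[0,2])/K[0,0]*d,(v-K[1,2])/K[1,1]*d,d],-1)
    return p@T[:3,:3].T+T[:3,3]
E
python3 - <<'E'
from h import *
print(sensors.state())
for c in ['top','scene']:
    im,d=snap(c,c+'0'); i=viewer.camera_info(c); print(c,np.round(i['T'],3).tolist(),i['K'])
    for n in ['tray_in','tray_rim','mark','crank_axis','crank_grip','clamp_grip','strip_center','bin_in','soap','wrap','gloves','jar0_center','jar1_center','jar2_center','jar3_center']:
        print(n,[(np.round(r['point'],3).tolist(),round(r['score'],2)) for r in mark_of(n,c)][:4])
E
```

```text
{'clock': 0.0, 'qpos': array([-7.25947348e+01,  1.83525075e+01,  8.97090893e+01,  3.34302774e-05,
        7.20418255e+01, -1.14522994e+00]), 'joint_velocities': array([-0.01993272,  0.03740315,  0.02880111,  0.0220127 , -0.04034027,
       -0.12064705]), 'effort': array([ 3.88176441e-04, -4.15529501e+01, -2.34161997e+01, -7.41553754e-05,
        8.03508708e-03, -3.49163280e-06]), 'tcp_pos': array([ 0.18279297, -0.54465967,  0.23045538]), 'ee_rot': array([-1.79896599e+02, -2.09884657e-03,  1.85504829e+01]), 'wrist_force': array([ 0.61106709,  0.43790125, -0.41729682]), 'moment': array([-0.00545399, -0.00104462, -0.02097318]), 'width': 0.08533208412658932}
top [[0.006, -0.991, 0.137, 0.383], [-1.0, -0.008, -0.012, 0.067], [0.013, -0.137, -0.991, 1.424], [0.0, 0.0, 0.0, 1.0]] [[437.51716525   0.         314.1104375 ]
 [  0.         437.51716525 198.39518621]
 [  0.           0.           1.        ]]
tray_in [([0.521, 0.021, 0.048], 0.98), ([0.64, 0.023, 0.122], 0.48)]
tray_rim [([0.62, 0.024, 0.057], 0.75)]
mark [([0.644, 0.021, 0.119], 0.43), ([0.342, -0.26, 0.004], 0.3)]
crank_axis [
[... 1127 characters left out ...]
206, 0.022], 0.23), ([0.637, -0.195, 0.024], 0.21)]
crank_grip [([0.537, 0.252, 0.16], 0.67)]
clamp_grip [([0.436, 0.218, 0.068], 0.69)]
strip_center [([0.537, 0.046, 0.055], 0.66)]
bin_in [([0.343, -0.259, 0.0], 0.6), ([0.634, -0.192, 0.024], 0.46)]
soap [([0.736, -0.091, 0.002], 0.81)]
wrap [([0.757, 0.138, 0.001], 0.56)]
gloves [([0.439, 0.443, 0.003], 0.89), ([0.636, -0.192, 0.022], 0.19)]
jar0_center [([0.63, -0.316, 0.021], 0.65)]
jar1_center [([0.585, -0.127, 0.023], 0.82), ([0.736, -0.294, 0.027], 0.77), ([0.724, -0.211, 0.024], 0.76), ([0.635, -0.193, 0.025], 0.75)]
jar2_center [([0.339, -0.26, 0.0], 0.56), ([0.509, -0.203, 0.022], 0.54)]
jar3_center [([0.513, -0.316, 0.027], 0.93)]
```

View pics/top0.png

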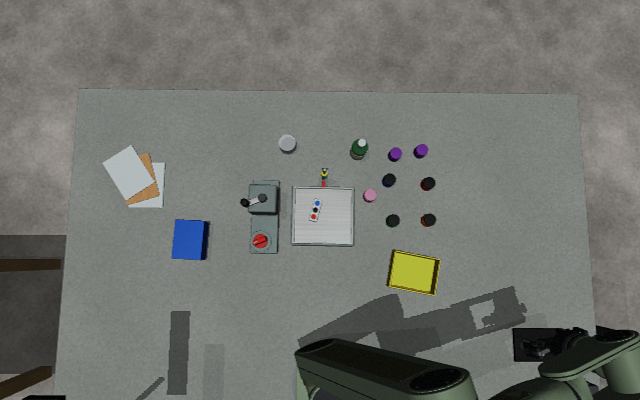

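View pics/scene0.png

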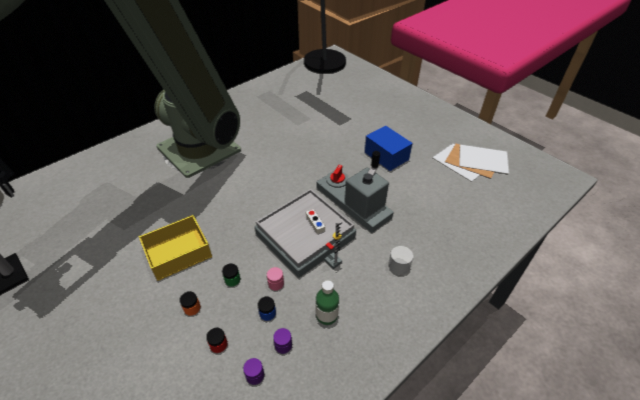

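The top view shows all four jars (red, blue, green and orange with black lids, at about px 388–430, 180–220). The pink one (370,195) and two purple ones (395–421,152) are decoys. The strip lies on the tray, the bin is at (413,272), the knob at (261,241) and the crank at (262,198). Next I'll refine these positions with colour and depth.

```bash
cat >> h.py <<'E'
def rect(p):
    (c,s,a)=cv2.minAreaRect((p[:,:2]*1000).astype(np.float32)); return np.round(c,1),np.round(s,1),round(a,1)
E
python3 - <<'E'
from h import *
for c in ['top','scene']:
    im,d=viewer.capture(c); W=world(c,d); hsv=cv2.cvtColor(im,cv2.COLOR_RGB2HSV)
    for n in ['strip_center','clamp_grip','bin_in','tray_in','crank_grip','mark','jar0_center','jar1_center','jar2_center','jar3_center']:
        for r in trace(n,c)[:1]:
            m=r['mask']&(d>0); p=W[m]
            if len(p)<8: print(c,n,'few');continue
            z=np.percentile(p[:,2],[2,50,98]); top=p[p[:,2]>z[2]-.008]
            print(c,n,round(r['score'],2),len(p),np.round(z,4),'all',*rect(p),'top',*rect(top),len(top))
    near=lambda x,y,r:np.hypot(W[...,0]-x,W[...,1]-y)<r
    H,S,V=[hsv[...,k].astype(int) for k in range(3)]
    red=((H<8)|(H>172))&(S>120)&(V>60)
    for nm,m in [('knobbar',near(.437,.22,.035)&red&(W[...,2]>.066)),('tab',near(.62,.023,.02)&red),('collar',near(.642,.022,.025)&(H>18)&(H<35)&(S>120)&(V>80)),
                 ('floor',(abs(W[...,0]-.521)<.07)&(abs(W[...,1]-.022)<.075)&(S<40)),('black grip',near(.54,.255,.025)&(W[...,2]>.165))]:
        p=W[m]
        if len(p)>3: print(c,nm,len(p),'z',np.round(np.percentile(p[:,2],[2,25,50,75,98]),4),'mean',np.round(p.mean(0),4),*rect(p))
E
```

```text
top strip_center 0.49 170 [0.049  0.0686 0.0744] all [534.2  44.8] [25.1 69.2] 76.6 top [534.3  45.4] [22.7 69.3] 75.2 119
top clamp_grip 0.69 150 [0.0379 0.0492 0.0793] all [438.2 216.3] [41.5 39.5] 12.3 top [438.1 216.6] [14.  39.1] 21.0 52
top tray_in 0.72 3179 [0.0406 0.0467 0.0586] all [529.2  23.3] [186.9 196. ] 89.8 top [529.2  22.8] [186. 196.] 89.8 462
top crank_grip 0.41 161 [0.051  0.0685 0.0744] all [533.1  45.8] [25.  67.2] 72.4 top [533.1  45.7] [22.7 66.9] 75.2 112
top mark 0.38 127 [0.0389 0.0538 0.0796] all [437.1 218. ] [37.9 36.3] 71.6 top [438.3 215.8] [14.1 36.6] 26.6 50
top jar0_center 0.7 159 [0.0008 0.045  0.0517] all [ 626.3 -318.9] [37.6 36.7] 69.1 top [ 626.3 -318.5] [36.2 35.1] 35.7 93
top jar1_center 0.69 153 [-0.0002  0.0445  0.0521] all [ 642.9 -196.5] [38.7 53.1] 50.3 top [ 636.9 -191.4] [33.3 35.5] 2.8 82
top jar2_center 0.72 194 [0.0438 0.0678 0.0744] all [535.7  45. ] [27.5 73.3] 74.4 top [534.3  45.4] [22.7 69.3] 75.2 120
top jar3_center 0.53 174 [-0.0021  0.0443  0.0527] all [ 507.8 -317.8] [43.  41.2] 22.9 top [ 508.8 -316.9] [35.1 35.2] 47.5 83

[... 1675 characters left out ...]
1
scene jar3_center 0.95 376 [0.0029 0.0425 0.0474] all [ 510.9 -317.7] [39.  38.2] 22.1 top [ 510.1 -318.5] [38.7 37.6] 38.1 210
scene knobbar 56 z [0.0669 0.0713 0.0736 0.0746 0.0767] mean [0.441  0.216  0.0729] [439.7 217. ] [12.3 42. ] 22.9
scene tab 36 z [0.0331 0.0539 0.0549 0.056  0.0571] mean [0.6188 0.0236 0.0526] [618.6  27.7] [20.3 23.3] 2.0
scene collar 32 z [0.1148 0.1172 0.1179 0.1192 0.1244] mean [0.6451 0.0199 0.1185] [644.4  20.7] [16.6 16.8] 46.4
scene floor 2214 z [0.0421 0.0445 0.0456 0.0469 0.068 ] mean [0.5234 0.0163 0.047 ] [521.  22.] [139.9 149.9] 0.0
scene black grip 65 z [0.1656 0.1722 0.1781 0.18   0.1816] mean [0.5467 0.2502 0.176 ] [544.4 252.3] [21.5 18.6] 13.1
```

```bash
cat > d.py <<'E'
# usage: d.py x y z yaw (m,deg): prints turn, then shift in tool axes (mm) after that turn
import sys,numpy as np
from station import sensors
x,y,z,yaw=map(float,sys.argv[1:5]); s=sensors.state(); p=s['tcp_pos']; r=s['ee_rot']
t=-(yaw-r[2]); t=(t+180)%360-180
a=np.radians(yaw); d=1000*(np.array([x,y,z])-p)
print('turn',round(t,1),'shift',np.round([d[0]*np.cos(a)+d[1]*np.sin(a), d[0]*np.sin(a)-d[1]*np.cos(a), -d[2]],1),'now',np.round(p,4),np.round(r,1),round(s['width'],4),round(s['clock'],1))
E
python3 -m pendant '[{"translation":[0,0,0],"turn":8.1},{"translation":[0,0,0],"turn":8.1},{"translation":[0,0,0],"turn":8.1},{"translation":[0,0,0],"turn":8.1},{"translation":[13,-43,0],"turn":0},{"translation":[13,-43,0],"turn":0},{"translation":[13,-43,0],"turn":0},{"translation":[13,-43,0],"turn":0},{"translation":[13,-43,0],"turn":0},{"translation":[13,-43,0],"turn":0},{"translation":[13,-43,0],"turn":0},{"translation":[13,-43,0],"turn":0},{"translation":[13,-43,0],"turn":0},{"translation":[13,-43,0],"turn":0},{"translation":[13,-43,0],"turn":0},{"translation":[13,-43,0],"turn":0},{"translation":[13,-43,0],"turn":0},{"translation":[13,-43,0],"turn":0},{"translation":[13,-43,0],"turn":0},{"translation":[6,-12,0],"turn":0}]' 0
python3 d.py .535 .0448 .049 -14
python3 - <<'E'
from h import *
im,d=snap('wrist','w1'); print([ (np.round(r['point'],4),r['score']) for r in mark_of('strip_center','wrist')])
W=world('wrist',d)
for r in trace('strip_center','wrist')[:1]:
    p=W[r['mask']&(d>0)];t=p[p[:,2]>.06];print(np.round(np.percentile(p[:,2],[2,50,98]),4),rect(t),len(t))
E
```

```text
clock: 4.7
tcp_pos: [0.537, 0.0482, 0.2311]
ee_rot: [-179.9, -0.0, -13.6]
wrist_force: [-0.6, -0.3, -0.0]
width: 0.0426
turn 0.4 shift [ -1.1   3.7 182.1] now [0.537  0.0482 0.2311] [-179.9   -0.   -13.6] 0.0426 4.7
[(array([0.5331, 0.0444, 0.0542]), 0.91)]
[0.059  0.0675 0.0692] (array([534.3,  42.6]), array([23.8, 68.7]), 75.8) 1738
```

```bash

python3 -m pendant '[{"translation":[-1,4,40],"turn":0.4},{"translation":[0,0,40],"turn":0},{"translation":[0,0,40],"turn":0},{"translation":[0,0,30],"turn":0},{"translation":[0,0,15],"turn":0},{"translation":[0,0,8],"turn":0},{"translation":[0,0,7],"turn":0},{"translation":[0,0,0],"turn":0}]'
python3 -m pendant '[{"translation":[0,0,0],"turn":0},{"translation":[0,0,0],"turn":0},{"translation":[0,0,0],"turn":0},{"translation":[0,0,0],"turn":0},{"translation":[0,0,0],"turn":0},{"translation":[0,0,0],"turn":0}]' -1
python3 -m pendant '[{"translation":[0,0,-10],"turn":0},{"translation":[0,0,-40],"turn":0},{"translation":[0,0,-45],"turn":0},{"translation":[0,0,-45],"turn":0},{"translation":[0,0,0],"turn":0}]'
python3 d.py .3435 -.2615 .19 -10
```

```text
clock: 5.65
tcp_pos: [0.5332, 0.0403, 0.0513]
ee_rot: [180.0, 0.0, -14.3]
wrist_force: [0.2, 0.6, -0.3]
width: 0.0425
clock: 6.25
tcp_pos: [0.5343, 0.041, 0.0525]
ee_rot: [-180.0, -0.1, -14.2]
wrist_force: [-0.6, -1.6, 6.9]
width: 0.0226
clock: 6.75
tcp_pos: [0.5372, 0.0413, 0.1984]
ee_rot: [-179.8, -0.8, -14.2]
wrist_force: [0.3, -0.1, -0.7]
width: 0.0224
turn -4.2 shift [-138.2  331.9    8.4] now [0.5372 0.0413 0.1984] [-179.8   -0.8  -14.2] 0.0224 6.8
```

```bash

python3 -m pendant '[{"translation":[0,0,0],"turn":-4.2},{"translation":[-17,41,0],"turn":0},{"translation":[-17,41,0],"turn":0},{"translation":[-17,41,0],"turn":0},{"translation":[-17,41,0],"turn":0},{"translation":[-17,41,0],"turn":0},{"translation":[-17,42,0],"turn":0},{"translation":[-17,42,0],"turn":0},{"translation":[-19,42,0],"turn":0},{"translation":[0,0,45],"turn":0},{"translation":[0,0,45],"turn":0},{"translation":[0,0,35],"turn":0},{"translation":[0,0,0],"turn":0},{"translation":[0,0,0],"turn":0}]'
python3 d.py .3435 -.2615 .04 -10
```

```text
clock: 8.15
tcp_pos: [0.3399, -0.2608, 0.0666]
ee_rot: [-180.0, 0.0, -10.0]
wrist_force: [-0.2, 0.4, -0.1]
width: 0.0225
turn -0.0 shift [ 3.7  0.  26.6] now [ 0.3399 -0.2608  0.0666] [-180.    0.  -10.] 0.0225 8.2
```

```bash

python3 -m pendant '[{"translation":[3,0,25],"turn":0},{"translation":[0,0,0],"turn":0},{"translation":[0,0,0],"turn":0}]'
python3 -m pendant '[{"translation":[0,0,0],"turn":0},{"translation":[0,0,0],"turn":0},{"translation":[0,0,0],"turn":0},{"translation":[0,0,0],"turn":0},{"translation":[0,0,-20],"turn":0},{"translation":[0,0,-45],"turn":0},{"translation":[0,0,-45],"turn":0},{"translation":[0,0,-15],"turn":0},{"translation":[0,0,0],"turn":0}]' 0.2
python3 - <<'E'
from h import *
for c in ['top','scene','wrist']:
    im,d=snap(c,c+'2')
    for n in ['jar0_center','jar1_center','jar2_center','jar3_center','strip_center']:
        print(c,n,[(np.round(r['point'],4).tolist(),round(r['score'],2)) for r in mark_of(n,c)][:2])
E
python3 d.py .51 -.203 .2 0
```

```text
clock: 8.45
tcp_pos: [0.3436, -0.2618, 0.0428]
ee_rot: [179.9, -0.1, -10.0]
wrist_force: [0.4, -0.1, -0.1]
width: 0.0228
clock: 9.35
tcp_pos: [0.3441, -0.2624, 0.1689]
ee_rot: [179.8, -0.3, -10.0]
wrist_force: [0.2, 0.1, 0.3]
width: 0.0513
top jar0_center [([0.6255, -0.3181, 0.0229], 0.47)]
top jar1_center [([0.6416, -0.1927, 0.0239], 0.55), ([0.7377, -0.2996, 0.0272], 0.55)]
top jar2_center [([0.5095, -0.2022, 0.0223], 0.53), ([0.3448, -0.2649, 0.0159], 0.3)]
top jar3_center [([0.5072, -0.3146, 0.0215], 0.71), ([0.644, -0.19, 0.0235], 0.57)]
top strip_center [([0.3419, -0.2634, 0.0141], 0.41)]
scene jar0_center [([0.6289, -0.3169, 0.0212], 0.93)]
scene jar1_center [([0.7235, -0.2124, 0.0232], 0.9), ([0.7321, -0.2973, 0.0216], 0.84)]
scene jar2_center [([0.5061, -0.2031, 0.0254], 0.67)]
scene jar3_center [([0.5113, -0.3201, 0.0262], 0.59), ([0.6235, 0.0241, 0.0513], 0.4)]
scene strip_center [([0.3434, -0.2611, 0.0195], 0.59)]
wrist jar0_center []
wrist jar1_center []
wrist jar2_center []
wrist jar3_center []
wrist strip_center [([0.341, -0.2622, 0.0168], 0.89), ([0.3412, -0.2649, 0.0076], 0.74)]
turn -10.0 shift [167.2 -58.3 -33.7] now [ 0.3428 -0.2613  0.1663] [180.  -0. -10.] 0.0514 10.2
```

View pics/wrist2.png

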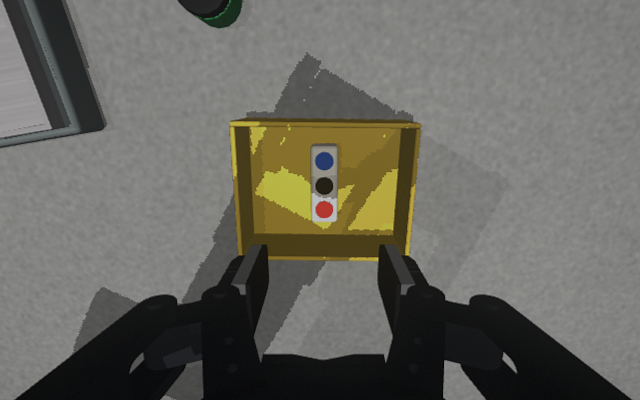

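```bash
cat > look.py <<'E'
import sys
from h import *
n=sys.argv[1]; 
for c in sys.argv[2:] or ['wrist']:
    viewer.capture(c); print(c,[(np.round(r['point'],4).tolist(),round(r['score'],2)) for r in mark_of(n,c)][:3])
E
python3 -m pendant '[{"translation":[0,0,0],"turn":-5},{"translation":[0,0,0],"turn":-5},{"translation":[42,-14,0],"turn":0},{"translation":[42,-14,0],"turn":0},{"translation":[42,-15,0],"turn":0},{"translation":[41,-15,0],"turn":0},{"translation":[0,0,0],"turn":0},{"translation":[0,0,0],"turn":0}]' 0.5
python3 look.py jar2_center
python3 d.py .509 -.2025 .013 0
```

```text
clock: 11.05
tcp_pos: [0.51, -0.203, 0.1658]
ee_rot: [-180.0, 0.1, 0.0]
wrist_force: [-1.0, -0.9, 0.2]
width: 0.0641
wrist [([0.504, -0.1981, 0.025], 0.84)]
turn -0.1 shift [  0.3  -1.1 153.1] now [ 0.5087 -0.2036  0.1661] [-1.8e+02  1.0e-01 -1.0e-01] 0.064 11.2
```

```bash

python3 -m pendant '[{"translation":[-1,-2,45],"turn":0},{"translation":[0,0,45],"turn":0},{"translation":[0,0,40],"turn":0},{"translation":[0,0,15],"turn":0},{"translation":[0,0,8],"turn":0},{"translation":[0,0,0],"turn":0}]'
python3 -m pendant '[{"translation":[0,0,0],"turn":0},{"translation":[0,0,0],"turn":0},{"translation":[0,0,0],"turn":0},{"translation":[0,0,0],"turn":0},{"translation":[0,0,0],"turn":0},{"translation":[0,0,-10],"turn":0},{"translation":[0,0,-40],"turn":0},{"translation":[0,0,-45],"turn":0},{"translation":[0,0,-45],"turn":0},{"translation":[0,0,0],"turn":0}]' -1
python3 d.py .4815 -.0225 .0595 0
```

```text
clock: 11.75
tcp_pos: [0.5078, -0.2019, 0.013]
ee_rot: [-180.0, 0.1, -0.1]
wrist_force: [-0.3, -1.2, 0.9]
width: 0.0642
clock: 12.75
tcp_pos: [0.5126, -0.203, 0.1606]
ee_rot: [179.7, -0.8, -0.0]
wrist_force: [1.6, 0.7, -0.8]
width: 0.0386
turn -0.0 shift [ -31.1 -180.5  101.1] now [ 0.5126 -0.203   0.1606] [179.7  -0.8  -0. ] 0.0386 12.8
```

```bash

python3 -m pendant '[{"translation":[-7,-45,0],"turn":0},{"translation":[-7,-45,0],"turn":0},{"translation":[-7,-45,0],"turn":0},{"translation":[-7,-45,0],"turn":0},{"translation":[0,0,40],"turn":0},{"translation":[0,0,30],"turn":0},{"translation":[0,0,0],"turn":0},{"translation":[0,0,0],"turn":0}]'
python3 d.py .4815 -.0225 .0595 0
```

```text
clock: 13.55
tcp_pos: [0.4808, -0.0215, 0.0834]
ee_rot: [180.0, 0.0, -0.0]
wrist_force: [0.1, 0.5, -1.0]
width: 0.0385
turn -0.0 shift [ 0.7  1.  23.9] now [ 0.4808 -0.0215  0.0834] [180.   0.  -0.] 0.0385 13.6
```

```bash

python3 -m pendant '[{"translation":[0,0,12],"turn":0},{"translation":[0,0,8],"turn":0},{"translation":[0,0,3],"turn":0},{"translation":[0,0,0],"turn":0},{"translation":[0,0,0],"turn":0}]'
python3 -m pendant '[{"translation":[0,0,0],"turn":0},{"translation":[0,0,0],"turn":0},{"translation":[0,0,0],"turn":0},{"translation":[0,0,0],"turn":0},{"translation":[0,0,-30],"turn":0},{"translation":[0,0,-45],"turn":0},{"translation":[0,0,-25],"turn":0},{"translation":[4,42,0],"turn":0},{"translation":[4,42,0],"turn":0},{"translation":[4,42,0],"turn":0},{"translation":[4,42,0],"turn":0},{"translation":[4,42,0],"turn":0},{"translation":[4,42,0],"turn":0},{"translation":[4,43,0],"turn":0},{"translation":[0,0,0],"turn":0},{"translation":[0,0,0],"turn":0}]' 0.5
python3 look.py jar3_center
python3 d.py .5095 -.317 .013 0
```

```text
clock: 14.05
tcp_pos: [0.4814, -0.0217, 0.0609]
ee_rot: [180.0, -0.1, -0.1]
wrist_force: [0.5, 0.4, -0.6]
width: 0.0389
clock: 15.65
tcp_pos: [0.5083, -0.317, 0.1598]
ee_rot: [-179.9, 0.0, -0.2]
wrist_force: [-0.3, 0.8, 0.2]
width: 0.0646
wrist [([0.5086, -0.3209, 0.0231], 0.76)]
turn -0.0 shift [  1.1   1.6 147.1] now [ 0.5084 -0.3154  0.1601] [-179.9    0.    -0. ] 0.064 15.8
```

```bash

python3 -m pendant '[{"translation":[1,2,45],"turn":0},{"translation":[0,0,45],"turn":0},{"translation":[0,0,34],"turn":0},{"translation":[0,0,15],"turn":0},{"translation":[0,0,8],"turn":0},{"translation":[0,0,0],"turn":0}]'
python3 -m pendant '[{"translation":[0,0,0],"turn":0},{"translation":[0,0,0],"turn":0},{"translation":[0,0,0],"turn":0},{"translation":[0,0,0],"turn":0},{"translation":[0,0,0],"turn":0},{"translation":[0,0,-10],"turn":0},{"translation":[0,0,-40],"turn":0},{"translation":[0,0,-45],"turn":0},{"translation":[0,0,-45],"turn":0},{"translation":[8,-42,0],"turn":0},{"translation":[8,-42,0],"turn":0},{"translation":[8,-42,0],"turn":0},{"translation":[7,-42,0],"turn":0},{"translation":[7,-42,0],"turn":0},{"translation":[7,-42,0],"turn":0},{"translation":[7,-42,0],"turn":0},{"translation":[0,0,30],"turn":0},{"translation":[0,0,30],"turn":0},{"translation":[0,0,0],"turn":0},{"translation":[0,0,0],"turn":0}]' -1
python3 d.py .5615 -.0225 .0605 0
```

```text
clock: 16.35
tcp_pos: [0.5095, -0.3172, 0.0129]
ee_rot: [-180.0, 0.1, 0.0]
wrist_force: [0.2, 0.5, 0.3]
width: 0.0639
clock: 18.35
tcp_pos: [0.562, -0.0247, 0.0939]
ee_rot: [180.0, 0.0, -0.1]
wrist_force: [-0.1, -0.5, -0.3]
width: 0.0386
turn -0.1 shift [-0.5 -2.2 33.4] now [ 0.562  -0.0247  0.0939] [ 1.8e+02  0.0e+00 -1.0e-01] 0.0386 18.4
```

```bash

python3 -m pendant '[{"translation":[0,-2,18],"turn":0},{"translation":[0,0,12],"turn":0},{"translation":[0,0,3],"turn":0},{"translation":[0,0,0],"turn":0},{"translation":[0,0,0],"turn":0}]'
python3 -m pendant '[{"translation":[0,0,0],"turn":0},{"translation":[0,0,0],"turn":0},{"translation":[0,0,0],"turn":0},{"translation":[0,0,0],"turn":0},{"translation":[0,0,-30],"turn":0},{"translation":[0,0,-45],"turn":0},{"translation":[0,0,-25],"turn":0},{"translation":[9,42,0],"turn":0},{"translation":[9,42,0],"turn":0},{"translation":[9,42,0],"turn":0},{"translation":[10,42,0],"turn":0},{"translation":[10,42,0],"turn":0},{"translation":[10,42,0],"turn":0},{"translation":[9,43,0],"turn":0},{"translation":[0,0,0],"turn":0},{"translation":[0,0,0],"turn":0}]' 0.5
python3 look.py jar0_center
python3 d.py .6275 -.318 .013 0
```

```text
clock: 18.85
tcp_pos: [0.5626, -0.0228, 0.0611]
ee_rot: [180.0, -0.1, -0.1]
wrist_force: [-0.5, 0.8, -0.4]
width: 0.0386
clock: 20.45
tcp_pos: [0.6273, -0.3182, 0.1596]
ee_rot: [-179.9, 0.1, -0.2]
wrist_force: [-0.4, -0.5, -0.2]
width: 0.0641
wrist [([0.6272, -0.3207, 0.0228], 0.58)]
turn -0.0 shift [1.000e-01 1.500e+00 1.471e+02] now [ 0.6274 -0.3165  0.1601] [-180.    0.   -0.] 0.0641 20.6
```

```bash

python3 -m pendant '[{"translation":[0,1,45],"turn":0},{"translation":[0,0,45],"turn":0},{"translation":[0,0,34],"turn":0},{"translation":[0,0,15],"turn":0},{"translation":[0,0,8],"turn":0},{"translation":[0,0,0],"turn":0}]'
python3 -m pendant '[{"translation":[0,0,0],"turn":0},{"translation":[0,0,0],"turn":0},{"translation":[0,0,0],"turn":0},{"translation":[0,0,0],"turn":0},{"translation":[0,0,0],"turn":0},{"translation":[0,0,-10],"turn":0},{"translation":[0,0,-40],"turn":0},{"translation":[0,0,-45],"turn":0},{"translation":[0,0,-45],"turn":0},{"translation":[-16,-43,0],"turn":0},{"translation":[-16,-43,0],"turn":0},{"translation":[-16,-43,0],"turn":0},{"translation":[-16,-43,0],"turn":0},{"translation":[-16,-43,0],"turn":0},{"translation":[-16,-43,0],"turn":0},{"translation":[-16,-43,0],"turn":0},{"translation":[-17,-43,0],"turn":0},{"translation":[-17,-42,0],"turn":0},{"translation":[0,0,0],"turn":0},{"translation":[0,0,0],"turn":0}]' -1
python3 d.py .4815 .0675 .0605 0
```

```text
clock: 21.15
tcp_pos: [0.6281, -0.318, 0.0137]
ee_rot: [180.0, -0.0, 0.0]
wrist_force: [0.5, 0.2, 0.2]
width: 0.0642
clock: 23.15
tcp_pos: [0.4819, 0.0681, 0.154]
ee_rot: [180.0, -0.1, 0.1]
wrist_force: [-0.6, -0.8, -1.1]
width: 0.0389
turn 0.1 shift [-0.4  0.6 93.5] now [0.4819 0.0681 0.154 ] [ 1.8e+02 -1.0e-01  1.0e-01] 0.0389 23.1
```

```bash

python3 -m pendant '[{"translation":[0,0,40],"turn":0},{"translation":[0,0,30],"turn":0},{"translation":[0,0,12],"turn":0},{"translation":[0,0,8],"turn":0},{"translation":[0,0,3],"turn":0},{"translation":[0,0,0],"turn":0},{"translation":[0,0,0],"turn":0}]'
python3 -m pendant '[{"translation":[0,0,0],"turn":0},{"translation":[0,0,0],"turn":0},{"translation":[0,0,0],"turn":0},{"translation":[0,0,0],"turn":0},{"translation":[0,0,-30],"turn":0},{"translation":[0,0,-45],"turn":0},{"translation":[0,0,-25],"turn":0},{"translation":[22,37,0],"turn":0},{"translation":[22,37,0],"turn":0},{"translation":[22,37,0],"turn":0},{"translation":[22,37,0],"turn":0},{"translation":[23,37,0],"turn":0},{"translation":[23,37,0],"turn":0},{"translation":[23,38,0],"turn":0},{"translation":[0,0,0],"turn":0},{"translation":[0,0,0],"turn":0}]' 0.5
python3 look.py jar1_center
python3 d.py .638 -.1925 .013 0
python3 -c "
from h import *
snap('wrist','w3')"
```

```text
clock: 23.85
tcp_pos: [0.4831, 0.0668, 0.0611]
ee_rot: [180.0, -0.1, -0.1]
wrist_force: [-0.4, -1.1, 1.6]
width: 0.0384
clock: 25.45
tcp_pos: [0.6385, -0.1931, 0.1594]
ee_rot: [-180.0, 0.1, -0.1]
wrist_force: [0.4, 0.3, 0.2]
width: 0.0636
wrist [([0.7226, -0.2158, 0.0196], 0.85), ([0.7415, -0.2938, 0.0261], 0.68), ([0.6393, -0.1951, 0.0227], 0.66)]
turn -0.0 shift [-1.00e-01  9.00e-01  1.47e+02] now [ 0.6381 -0.1916  0.16  ] [-1.8e+02  1.0e-01 -0.0e+00] 0.0641 25.6
```

View pics/w3.png

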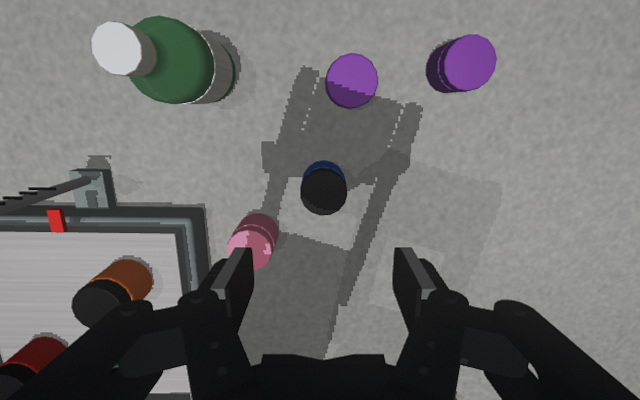

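```bash

python3 -m pendant '[{"translation":[0,1,45],"turn":0},{"translation":[0,0,45],"turn":0},{"translation":[0,0,34],"turn":0},{"translation":[0,0,15],"turn":0},{"translation":[0,0,8],"turn":0},{"translation":[0,0,0],"turn":0}]'
python3 -m pendant '[{"translation":[0,0,0],"turn":0},{"translation":[0,0,0],"turn":0},{"translation":[0,0,0],"turn":0},{"translation":[0,0,0],"turn":0},{"translation":[0,0,0],"turn":0},{"translation":[0,0,-10],"turn":0},{"translation":[0,0,-40],"turn":0},{"translation":[0,0,-45],"turn":0},{"translation":[0,0,-45],"turn":0},{"translation":[-13,-43,0],"turn":0},{"translation":[-13,-43,0],"turn":0},{"translation":[-13,-43,0],"turn":0},{"translation":[-13,-43,0],"turn":0},{"translation":[-13,-44,0],"turn":0},{"translation":[-12,-44,0],"turn":0},{"translation":[0,0,0],"turn":0},{"translation":[0,0,0],"turn":0}]' -1
python3 d.py .5615 .0675 .0605 0
```

```text
clock: 26.2
tcp_pos: [0.6391, -0.1932, 0.0137]
ee_rot: [180.0, -0.0, -0.0]
wrist_force: [0.1, 0.4, -0.2]
width: 0.064
clock: 27.9
tcp_pos: [0.5618, 0.0671, 0.1539]
ee_rot: [180.0, -0.0, 0.1]
wrist_force: [0.1, 0.4, -0.6]
width: 0.0384
turn 0.1 shift [-0.3 -0.4 93.4] now [0.5618 0.0671 0.1539] [ 1.8e+02 -0.0e+00  1.0e-01] 0.0384 27.9
```

```bash

python3 -m pendant '[{"translation":[0,0,40],"turn":0},{"translation":[0,0,30],"turn":0},{"translation":[0,0,12],"turn":0},{"translation":[0,0,8],"turn":0},{"translation":[0,0,3],"turn":0},{"translation":[0,0,0],"turn":0},{"translation":[0,0,0],"turn":0}]'
python3 -m pendant '[{"translation":[0,0,0],"turn":0},{"translation":[0,0,0],"turn":0},{"translation":[0,0,0],"turn":0},{"translation":[0,0,0],"turn":0},{"translation":[0,0,-30],"turn":0},{"translation":[0,0,-45],"turn":0},{"translation":[0,0,-45],"turn":0},{"translation":[-40,0,0],"turn":0},{"translation":[-40,0,0],"turn":0},{"translation":[-43,0,0],"turn":0},{"translation":[0,-37,0],"turn":0},{"translation":[0,-37,0],"turn":0},{"translation":[0,-37,0],"turn":0},{"translation":[0,-37,0],"turn":0},{"translation":[0,0,0],"turn":-8},{"translation":[0,0,0],"turn":-8},{"translation":[0,0,0],"turn":-8},{"translation":[0,0,0],"turn":-8},{"translation":[0,0,0],"turn":-8},{"translation":[0,0,0],"turn":-8}]' 0.2
python3 -m pendant '[{"translation":[0,0,0],"turn":-8},{"translation":[0,0,0],"turn":-8},{"translation":[0,0,0],"turn":-8},{"translation":[0,0,0],"turn":-8},{"translation":[0,0,0],"turn":-8},{"translation":[0,0,0],"turn":-8},{"translation":[0,0,0],"turn":-8},{"translation":[0,0,0],"turn":-8},{"translation":[0,0,0],"turn":0},{"translation":[0,0,0],"turn":0}]'
python3 d.py .4385 .2165 .05 112.5
python3 - <<'E'
from h import *
im,d=snap('wrist','w4'); W=world('wrist',d); hsv=cv2.cvtColor(im,cv2.COLOR_RGB2HSV).astype(int)
m=((hsv[...,0]<8)|(hsv[...,0]>172))&(hsv[...,1]>120)&(hsv[...,2]>60)&(np.hypot(W[...,0]-.438,W[...,1]-.217)<.04)
p=W[m];t=p[p[:,2]>.064];print(np.round(np.percentile(p[:,2],[2,50,98]),4),rect(t),len(t))
E
python3 look.py crank_grip wrist top scene
```

```text
clock: 28.6
tcp_pos: [0.5632, 0.0663, 0.0615]
ee_rot: [-180.0, -0.2, -0.1]
wrist_force: [-0.1, -1.0, -1.2]
width: 0.0384
clock: 30.6
tcp_pos: [0.4391, 0.2146, 0.1803]
ee_rot: [180.0, 0.0, 48.3]
wrist_force: [-0.7, 0.0, 0.2]
width: 0.0513
clock: 31.6
tcp_pos: [0.4391, 0.2146, 0.1803]
ee_rot: [-180.0, 0.0, 111.8]
wrist_force: [-0.9, 0.2, -0.8]
width: 0.0515
turn -0.7 shift [  2.    0.2 130.3] now [0.4391 0.2146 0.1803] [-180.     0.   111.8] 0.0515 31.6
[0.043  0.0455 0.0754] (array([436. , 217.6]), array([16.7, 41.6]), 22.6) 844
wrist [([0.5459, 0.2592, 0.1583], 0.75)]
top [([0.5431, 0.2563, 0.157], 0.5)]
scene [([0.5401, 0.2527, 0.1599], 0.68)]
```

View pics/w4.png

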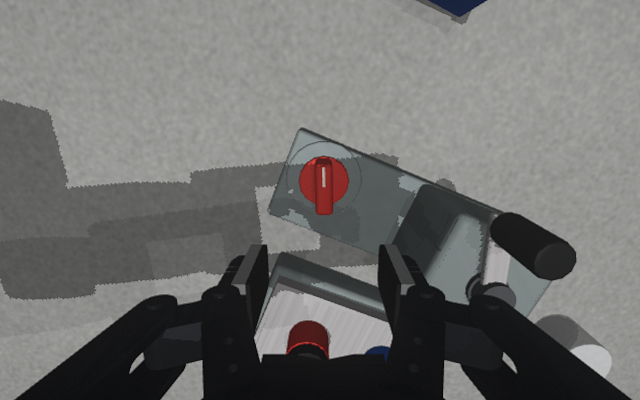

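```bash

python3 -m pendant '[{"translation":[2,0,45],"turn":-0.7},{"translation":[0,0,45],"turn":0},{"translation":[0,0,25],"turn":0},{"translation":[0,0,12],"turn":0},{"translation":[0,0,0],"turn":0},{"translation":[0,0,0],"turn":0}]'
python3 -m pendant '[{"translation":[0,0,0],"turn":0},{"translation":[0,0,0],"turn":0},{"translation":[0,0,0],"turn":0},{"translation":[0,0,0],"turn":0},{"translation":[0,0,0],"turn":0},{"translation":[0,0,0],"turn":0}]' -1
python3 -c "
from station import sensors;print(sensors.state()['moment'])"
python3 -m pendant '[{"translation":[0,0,0],"turn":-6},{"translation":[0,0,0],"turn":-6},{"translation":[0,0,0],"turn":-6},{"translation":[0,0,0],"turn":-6},{"translation":[0,0,0],"turn":-6},{"translation":[0,0,0],"turn":-6},{"translation":[0,0,0],"turn":-6},{"translation":[0,0,0],"turn":-6},{"translation":[0,0,0],"turn":-6},{"translation":[0,0,0],"turn":-6},{"translation":[0,0,0],"turn":0}]'
python3 -c "
from station import sensors;print(sensors.state()['moment'])"
```

```text
clock: 32.55
tcp_pos: [0.4388, 0.2166, 0.0536]
ee_rot: [180.0, 0.0, 112.6]
wrist_force: [-0.5, -0.2, 0.2]
width: 0.0508
clock: 33.15
tcp_pos: [0.439, 0.2167, 0.0543]
ee_rot: [179.9, 0.0, 112.7]
wrist_force: [-1.1, -0.9, 6.2]
width: 0.0126
[-0.06114317  0.13918467 -0.00401962]
clock: 34.25
tcp_pos: [0.4408, 0.2191, 0.0544]
ee_rot: [179.6, 0.3, 172.7]
wrist_force: [2.5, 7.8, 0.0]
width: 0.0125
[ 1.32738871 -0.22868039  0.00948382]
```

```bash

python3 -m pendant '[{"translation":[0,0,0],"turn":-5},{"translation":[0,0,0],"turn":-5},{"translation":[0,0,0],"turn":-5},{"translation":[0,0,0],"turn":-4},{"translation":[0,0,0],"turn":0}]'
python3 -c "
from station import sensors;print(sensors.state()['moment'])"
python3 -m pendant '[{"translation":[0,0,0],"turn":-2},{"translation":[0,0,0],"turn":-2},{"translation":[0,0,0],"turn":0}]'
python3 -c "
from station import sensors;print(sensors.state()['moment'])"
```

```text
clock: 34.75
tcp_pos: [0.4409, 0.2197, 0.0545]
ee_rot: [179.5, 0.4, -169.4]
wrist_force: [3.8, 5.3, -0.0]
width: 0.0129
[ 1.02908596 -0.22458821 -4.13456476]
clock: 35.05
tcp_pos: [0.4408, 0.2197, 0.0546]
ee_rot: [179.4, 0.4, -165.8]
wrist_force: [4.1, 4.9, 0.8]
width: 0.0123
[ 0.8818175  -0.29223011 -5.57618442]
```

```bash

python3 -m pendant '[{"translation":[0,0,0],"turn":3},{"translation":[0,0,0],"turn":0}]'
python3 -m pendant '[{"translation":[0,0,0],"turn":0},{"translation":[0,0,0],"turn":0},{"translation":[0,0,0],"turn":0},{"translation":[0,0,0],"turn":0},{"translation":[0,0,-30],"turn":0},{"translation":[0,0,-45],"turn":0},{"translation":[0,0,-45],"turn":0},{"translation":[0,0,-45],"turn":0},{"translation":[0,0,-15],"turn":0},{"translation":[0,0,0],"turn":0},{"translation":[0,0,0],"turn":0}]' 0.2
python3 d.py .543 .254 .15 90
cat > crank.py <<'E'
from h import *
from scipy.optimize import least_squares
def red(c):
    im,d=viewer.capture(c); W=world(c,d); hsv=cv2.cvtColor(im,cv2.COLOR_RGB2HSV).astype(int)
    H,S,V=[hsv[...,k] for k in range(3)]
    near=lambda x,y,r:np.hypot(W[...,0]-x,W[...,1]-y)<r
    m=((H<8)|(H>172))&(S>120)&(V>60)&near(.438,.217,.04); p=W[m];t=p[p[:,2]>.064]
    if len(t)>5: print(c,'knob',rect(t),len(t))
    g=near(.562,.21,.07)&(W[...,2]>.115)&(W[...,2]<.128)
    if g.sum()>20: print(c,'gearbox top',rect(W[g]),g.sum(), np.round(np.median(W[g][:,2]),4))
    g=near(.562,.21,.02)&(W[...,2]>.127)
    if g.sum()>5: print(c,'hub',rect(W[g]),g.sum(),np.round(np.percentile(W[g][:,2],[2,50,98]),4))
    g=near(.543,.254,.03)&(W[...,2]>.17)
    if g.sum()>5: print(c,'grip top',rect(W[g]),g.sum(),np.round(W[g].mean(0),4))
for c in ['top','scene','wrist']: red(c)
E
python3 crank.py; python3 look.py crank_axis top scene wrist
python3 -c "
from h import *
snap('scene','s5')"
```

```text
clock: 35.25
tcp_pos: [0.4409, 0.2196, 0.0545]
ee_rot: [179.5, 0.4, -168.6]
wrist_force: [3.5, 5.7, 1.2]
width: 0.013
clock: 36.35
tcp_pos: [0.4377, 0.2161, 0.2324]
ee_rot: [-180.0, -0.1, -167.3]
wrist_force: [0.4, 0.7, -0.3]
width: 0.0511
turn 102.7 shift [ 37.9 105.3  82.4] now [0.4377 0.2161 0.2324] [-1.800e+02 -1.000e-01 -1.673e+02] 0.0511 36.4
top gearbox top (array([562. , 205.8]), array([84.5, 84.1]), 88.7) 575 0.1229
top hub (array([559.2, 211.9]), array([26. , 35.4]), 2.3) 85 [0.1276 0.1363 0.1436]
top grip top (array([544.8, 254.5]), array([12.9, 20.1]), 49.8) 29 [0.545  0.2537 0.1817]
scene knob (array([441.3, 217.5]), array([39. , 16.5]), 3.8) 68
scene gearbox top (array([563.6, 206.7]), array([88.1, 85.3]), 89.0) 639 0.1219
scene hub (array([563.9, 211.4]), array([35. , 25.8]), 87.2) 89 [0.1273 0.1366 0.1406]
scene grip top (array([544.8, 251.4]), array([19.5, 20. ]), 57.7) 55 [0.5462 0.2508 0.1776]
wrist knob (array([437.2, 217.4]), array([14. , 41.6]), 89.2) 595
wrist gearbox top (array([561.3, 217.1]), array([69.5, 85.4]), 87.4) 3873 0.1224
wrist hub (array([558.4, 209.9]), array([26.1, 35.1]), 35.2) 1004 [0.1275 0.1377 0.1395]
wrist grip top (array([537. , 248.7]), array([10.1, 20.9]), 28.9) 239 [0.5346 0.2489 0.1747]
top [([0.5597, 0.2103, 0.1578], 0.67), ([0.3264, -0.2546, 0.0137], 0.53), ([0.6382, 0.0231, 0.1176], 0.37)]
scene [([0.3422, -0.2614, -0.0003], 0.2)]
wrist [([0.5614, 0.2069, 0.1615], 0.97)]
```

View pics/s5.png

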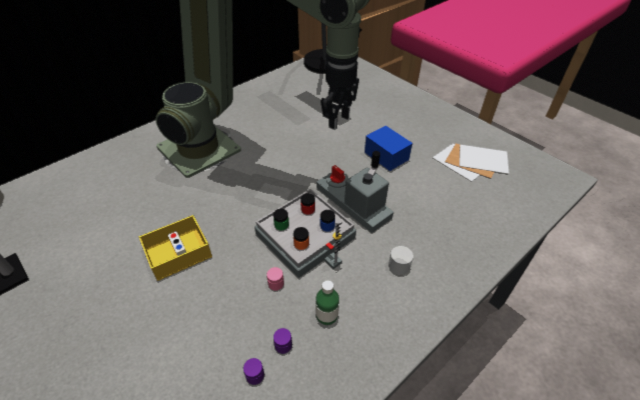

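```bash

python3 -m pendant '[{"translation":[0,0,0],"turn":7.9},{"translation":[0,0,0],"turn":7.9},{"translation":[0,0,0],"turn":7.9},{"translation":[0,0,0],"turn":7.9},{"translation":[0,0,0],"turn":7.9},{"translation":[0,0,0],"turn":7.9},{"translation":[0,0,0],"turn":7.9},{"translation":[0,0,0],"turn":7.9},{"translation":[0,0,0],"turn":7.9},{"translation":[0,0,0],"turn":7.9},{"translation":[0,0,0],"turn":7.9},{"translation":[0,0,0],"turn":7.9},{"translation":[0,0,0],"turn":7.9},{"translation":[13,36,0],"turn":0},{"translation":[13,36,0],"turn":0},{"translation":[12,35,0],"turn":0},{"translation":[0,0,0],"turn":0},{"translation":[0,0,0],"turn":0}]'
python3 d.py .5445 .2545 .143 90
python3 - <<'E'
from h import *
im,d=snap('wrist','w6'); W=world('wrist',d)
g=(np.hypot(W[...,0]-.5445,W[...,1]-.2545)<.03)&(W[...,2]>.172)&(W[...,2]<.19); print(rect(W[g]),g.sum(),np.median(W[g][:,2]))
E
python3 look.py crank_grip; python3 look.py crank_axis
```

```text
clock: 38.65
tcp_pos: [0.5454, 0.2543, 0.2324]
ee_rot: [-179.9, 0.0, 89.9]
wrist_force: [-0.0, -0.5, -0.4]
width: 0.0513
turn -0.1 shift [ 0.2 -0.9 89.4] now [0.5454 0.2543 0.2324] [-179.9    0.    89.9] 0.0513 38.6
(array([542.5, 252.8]), array([21.1, 20.7]), 38.3) 923 0.1805341247930585
wrist [([0.5436, 0.2547, 0.1598], 0.59)]
wrist [([0.5627, 0.2083, 0.1622], 0.84)]
```

View pics/w6.png

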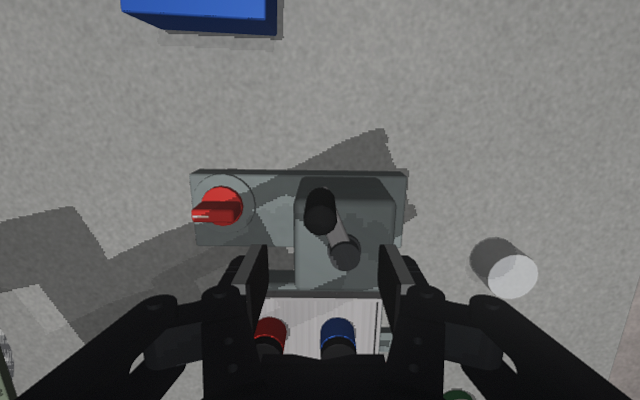

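```bash

python3 -m pendant '[{"translation":[0,-2,45],"turn":0},{"translation":[0,0,30],"turn":0},{"translation":[0,0,13],"turn":0},{"translation":[0,0,0],"turn":0},{"translation":[0,0,0],"turn":0}]'
python3 -m pendant '[{"translation":[0,0,0],"turn":0},{"translation":[0,0,0],"turn":0},{"translation":[0,0,0],"turn":0},{"translation":[0,0,0],"turn":0},{"translation":[0,0,0],"turn":0}]' -1
cat > circ.py <<'E'
# rows for n steps of clockwise turning from angle a0 (deg), yaw 90: tool x=+Y, tool y=+X
import sys,numpy as np,json
a0,step,n=map(float,sys.argv[1:4]); a=np.radians(a0-step*np.arange(n+1))
P=np.round(50*np.c_[np.sin(a),np.cos(a)]).astype(int)   # (tool x, tool y)
print(np.diff(P,axis=0).tolist())
E
python3 circ.py 112.7 9 8; python3 d.py .5435 .254 .143 90
```

```text
clock: 39.4
tcp_pos: [0.5442, 0.2547, 0.1467]
ee_rot: [179.9, -0.1, 90.0]
wrist_force: [0.7, 0.3, -0.0]
width: 0.0512
clock: 39.9
tcp_pos: [0.5441, 0.2547, 0.1469]
ee_rot: [179.9, -0.1, 90.0]
wrist_force: [-0.9, 0.2, 6.5]
width: 0.0206
[[3, 7], [1, 8], [0, 8], [-1, 8], [-3, 7], [-3, 7], [-5, 6], [-5, 6]]
turn -0.0 shift [-0.7 -0.6  3.9] now [0.5441 0.2547 0.1469] [ 1.799e+02 -1.000e-01  9.000e+01] 0.0206 39.9
```

```bash

python3 -m pendant '[{"translation":[3,7,0],"turn":0},{"translation":[1,8,0],"turn":0},{"translation":[0,8,0],"turn":0},{"translation":[-1,8,0],"turn":0},{"translation":[-3,7,0],"turn":0},{"translation":[-3,7,0],"turn":0},{"translation":[-5,6,0],"turn":0},{"translation":[-5,6,0],"turn":0},{"translation":[0,0,0],"turn":0}]'
python3 circ.py 40.7 18 20;python3 d.py .5435 .254 .143 90
python3 look.py crank_grip top scene
```

```text
clock: 40.8
tcp_pos: [0.6008, 0.2406, 0.1469]
ee_rot: [180.0, 0.0, 89.9]
wrist_force: [-2.2, -2.7, 6.2]
width: 0.0203
[[-14, 8], [-15, 4], [-16, -1], [-14, -6], [-12, -10], [-8, -14], [-4, -15], [1, -16], [6, -14], [10, -12], [14, -8], [15, -4], [16, 1], [14, 6], [12, 10], [8, 14], [4, 15], [-1, 16], [-6, 14], [-10, 12]]
turn -0.1 shift [ 13.4 -57.3   3.9] now [0.6008 0.2406 0.1469] [180.    0.   89.9] 0.0203 40.8
top []
scene [([0.5963, 0.2404, 0.162], 0.55)]
```

```bash

python3 -m pendant '[{"translation":[-14,8,0],"turn":0},{"translation":[-15,4,0],"turn":0},{"translation":[-16,-1,0],"turn":0},{"translation":[-14,-6,0],"turn":0},{"translation":[-12,-10,0],"turn":0},{"translation":[-8,-14,0],"turn":0},{"translation":[-4,-15,0],"turn":0},{"translation":[1,-16,0],"turn":0},{"translation":[6,-14,0],"turn":0},{"translation":[10,-12,0],"turn":0},{"translation":[14,-8,0],"turn":0},{"translation":[15,-4,0],"turn":0},{"translation":[16,1,0],"turn":0},{"translation":[14,6,0],"turn":0},{"translation":[12,10,0],"turn":0},{"translation":[8,14,0],"turn":0},{"translation":[4,15,0],"turn":0},{"translation":[-1,16,0],"turn":0},{"translation":[-6,14,0],"turn":0},{"translation":[-10,12,0],"turn":0}]'
python3 d.py .6008 .2406 .1469 90
cat > rim.py <<'E'
from h import *
import sys
def one(c):
    im,d=viewer.capture(c); W=world(c,d); hsv=cv2.cvtColor(im,cv2.COLOR_RGB2HSV).astype(int)
    H,S,V=[hsv[...,k] for k in range(3)]; near=lambda x,y,r:np.hypot(W[...,0]-x,W[...,1]-y)<r
    for nm,m in [('tab',near(.62,.022,.018)&((H<8)|(H>172))&(S>120)&(V>60)),('collar',near(.6435,.022,.014)&(H>18)&(H<35)&(S>120)&(V>80)),
      ('floor',(abs(W[...,0]-.521)<.07)&(abs(W[...,1]-.022)<.08)&(S<40)&(V>90))]:
        z=W[m][:,2]
        if len(z)>3: print(c,nm,len(z),np.round(np.percentile(z,[5,25,50,75,95]),4))
    for n in ['tray_rim','mark','tray_in']: print(c,n,[(np.round(r['point'],4).tolist(),round(r['score'],2)) for r in mark_of(n,c)][:2])
for c in sys.argv[1:]: one(c)
E
python3 rim.py scene
```

```text
clock: 43.0
tcp_pos: [0.5998, 0.242, 0.1468]
ee_rot: [-179.9, -0.0, 90.0]
wrist_force: [-6.5, -0.9, 9.6]
width: 0.0203
turn -0.0 shift [-1.4  1.  -0.1] now [0.5998 0.242  0.1468] [-179.9   -0.    90. ] 0.0203 43.0
scene tab 32 [0.0637 0.0682 0.0696 0.0712 0.0718]
scene collar 37 [0.1151 0.1168 0.1183 0.1194 0.1243]
scene floor 1476 [0.0573 0.0588 0.0598 0.0609 0.0627]
scene tray_rim [([0.6212, 0.0219, 0.0683], 0.89)]
scene mark [([0.6406, 0.02, 0.1177], 0.6), ([0.5667, 0.2108, 0.1566], 0.6)]
scene tray_in [([0.5237, 0.0257, 0.0654], 0.62)]
```

```bash

python3 -m pendant '[{"translation":[-14,8,0],"turn":0},{"translation":[-15,4,0],"turn":0},{"translation":[-16,-1,0],"turn":0},{"translation":[-14,-6,0],"turn":0},{"translation":[-12,-10,0],"turn":0},{"translation":[-8,-14,0],"turn":0},{"translation":[-4,-15,0],"turn":0},{"translation":[1,-16,0],"turn":0},{"translation":[6,-14,0],"turn":0},{"translation":[10,-12,0],"turn":0},{"translation":[14,-8,0],"turn":0},{"translation":[15,-4,0],"turn":0},{"translation":[16,1,0],"turn":0},{"translation":[14,6,0],"turn":0},{"translation":[12,10,0],"turn":0},{"translation":[8,14,0],"turn":0},{"translation":[4,15,0],"turn":0},{"translation":[-1,16,0],"turn":0},{"translation":[-6,14,0],"turn":0},{"translation":[-10,12,0],"turn":0}]'
python3 -m pendant '[{"translation":[-14,8,0],"turn":0},{"translation":[-15,4,0],"turn":0},{"translation":[-16,-1,0],"turn":0},{"translation":[-14,-6,0],"turn":0},{"translation":[-12,-10,0],"turn":0},{"translation":[-8,-14,0],"turn":0},{"translation":[-4,-15,0],"turn":0},{"translation":[1,-16,0],"turn":0},{"translation":[6,-14,0],"turn":0},{"translation":[10,-12,0],"turn":0},{"translation":[14,-8,0],"turn":0},{"translation":[15,-4,0],"turn":0},{"translation":[16,1,0],"turn":0},{"translation":[14,6,0],"turn":0},{"translation":[12,10,0],"turn":0},{"translation":[8,14,0],"turn":0},{"translation":[4,15,0],"turn":0},{"translation":[-1,16,0],"turn":0},{"translation":[-6,14,0],"turn":0},{"translation":[-10,12,0],"turn":0}]'
python3 -m pendant '[{"translation":[-14,8,0],"turn":0},{"translation":[-15,4,0],"turn":0},{"translation":[-16,-1,0],"turn":0},{"translation":[-14,-6,0],"turn":0},{"translation":[-12,-10,0],"turn":0},{"translation":[-8,-14,0],"turn":0},{"translation":[-4,-15,0],"turn":0},{"translation":[1,-16,0],"turn":0},{"translation":[6,-14,0],"turn":0},{"translation":[10,-12,0],"turn":0},{"translation":[14,-8,0],"turn":0},{"translation":[15,-4,0],"turn":0},{"translation":[16,1,0],"turn":0},{"translation":[14,6,0],"turn":0},{"translation":[12,10,0],"turn":0},{"translation":[8,14,0],"turn":0},{"translation":[4,15,0],"turn":0},{"translation":[-1,16,0],"turn":0},{"translation":[-6,14,0],"turn":0},{"translation":[-10,12,0],"turn":0}]'
python3 d.py .6008 .2406 .1469 90;python3 rim.py scene scene top
python3 -c "
from h import *
im,d=viewer.capture('scene'); cv2.imwrite('pics/s7.png',cv2.resize(im[170:290,230:420,::-1],None,fx=4,fy=4,interpolation=cv2.INTER_CUBIC))"
```

```text
clock: 45.2
tcp_pos: [0.5996, 0.2421, 0.1468]
ee_rot: [-179.9, -0.0, 90.0]
wrist_force: [-5.5, -0.5, 9.2]
width: 0.0206
clock: 47.2
tcp_pos: [0.5996, 0.2421, 0.1468]
ee_rot: [-179.9, -0.0, 90.0]
wrist_force: [-6.2, -2.0, 9.5]
width: 0.0204
clock: 49.2
tcp_pos: [0.5996, 0.2421, 0.1468]
ee_rot: [-179.9, -0.0, 90.0]
wrist_force: [-5.2, 0.4, 10.8]
width: 0.0204
turn -0.0 shift [-1.5  1.2 -0.1] now [0.5996 0.2421 0.1468] [-179.9   -0.    90. ] 0.0204 49.2
scene tab 30 [0.1019 0.1045 0.1052 0.1061 0.1081]
scene collar 37 [0.1154 0.1163 0.1172 0.1197 0.1246]
scene floor 1526 [0.0933 0.0948 0.0957 0.0967 0.0983]
scene tray_rim [([0.6219, 0.0241, 0.104], 0.57), ([0.4357, 0.2212, 0.0687], 0.44)]
scene mark [([0.6407, 0.0205, 0.1182], 0.62), ([0.4836, 0.0656, 0.1174], 0.41)]
scene tray_in [([0.5224, 0.0216, 0.1008], 0.95)]
scene tab 30 [0.1002 0.1048 0.1055 0.1064 0.1081]
scene collar 37 [0.1149 0.1167 0.1177 0.1189 0.1245]
scene floor 1523 [0.0934 0.0949 0.0958 0.0968 0.0985]
scene tray_rim [([0.6188, 0.0225, 0.1058], 0.78)]
scene mark [([0.564, -0.025, 0.1172], 0.6), ([0.6419, 0.022, 0.1179], 0.52)]
scene tray_in [([0.5236, 0.0229, 0.0999], 0.74), ([0.7382, -0.0906, 0.0028], 0.26)]
top tab 21 [0.1012 0.1046 0.1056 0.1079 0.1116]
top collar 23 [0.1136 0.1179 0.1193 0.121  0.125 ]
top floor 1766 [0.0925 0.095  0.0968 0.0988 0.1017]
top tray_rim [([0.6219, 0.0229, 0.1052], 0.95)]
top mark [([0.6404, 0.0221, 0.1196], 0.36)]
top tray_in [([0.5186, 0.0239, 0.0967], 0.68)]
```

View pics/s7.png

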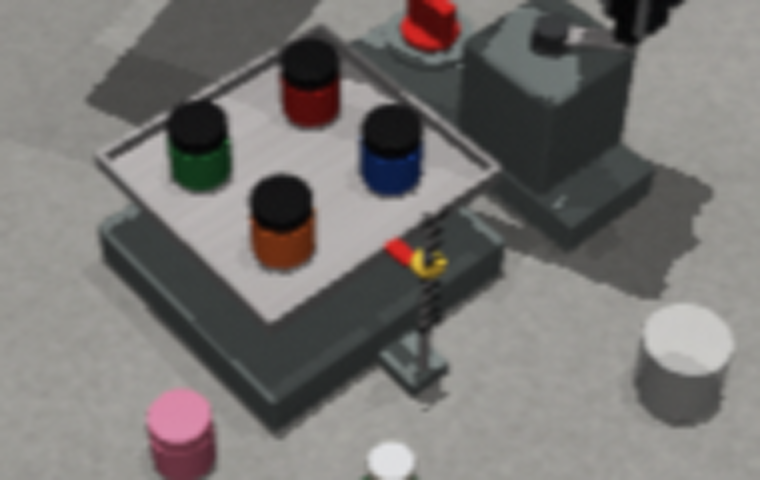

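```bash

python3 -m pendant '[{"translation":[-14,8,0],"turn":0},{"translation":[-15,4,0],"turn":0},{"translation":[-16,-1,0],"turn":0},{"translation":[-14,-6,0],"turn":0},{"translation":[-12,-10,0],"turn":0},{"translation":[-8,-14,0],"turn":0},{"translation":[-4,-15,0],"turn":0},{"translation":[1,-16,0],"turn":0},{"translation":[6,-14,0],"turn":0},{"translation":[10,-12,0],"turn":0},{"translation":[14,-8,0],"turn":0},{"translation":[15,-4,0],"turn":0},{"translation":[16,1,0],"turn":0},{"translation":[14,6,0],"turn":0},{"translation":[12,10,0],"turn":0},{"translation":[8,14,0],"turn":0},{"translation":[4,15,0],"turn":0},{"translation":[-1,16,0],"turn":0},{"translation":[-6,14,0],"turn":0},{"translation":[-10,12,0],"turn":0}]'
python3 -m pendant '[{"translation":[0,0,0],"turn":0},{"translation":[0,0,0],"turn":0}]'
python3 rim.py scene top wrist
python3 -c "
from h import *
snap('wrist','w8')"
python3 -c "
from h import *
i=viewer.camera_info('wrist');print(np.round(i['T'],3),i['K'])"
```

```text
clock: 51.85
tcp_pos: [0.5996, 0.2422, 0.1468]
ee_rot: [-179.9, -0.0, 90.0]
wrist_force: [-4.8, -0.9, 9.3]
width: 0.0207
clock: 52.05
tcp_pos: [0.6008, 0.2406, 0.1469]
ee_rot: [179.9, 0.1, 89.9]
wrist_force: [-0.7, -3.6, 8.6]
width: 0.0205
scene tab 34 [0.1136 0.1166 0.1172 0.1182 0.1196]
scene collar 40 [0.1154 0.1172 0.1179 0.1195 0.1236]
scene floor 1533 [0.1054 0.1069 0.1079 0.1089 0.1104]
scene tray_rim [([0.6211, 0.0195, 0.1176], 0.93), ([0.5637, -0.0213, 0.1308], 0.42)]
scene mark [([0.6411, 0.0226, 0.1154], 0.46)]
scene tray_in [([0.525, 0.022, 0.1101], 0.81), ([0.5647, 0.208, 0.1557], 0.58)]
top tab 18 [0.1153 0.1177 0.1194 0.1214 0.1219]
top collar 23 [0.1162 0.1179 0.1205 0.1232 0.1303]
top floor 1799 [0.1044 0.1071 0.1088 0.1108 0.1134]
top tray_rim [([0.6203, 0.0213, 0.1162], 0.89)]
top mark [([0.6383, 0.024, 0.1181], 0.57)]
top tray_in [([0.5181, 0.0219, 0.1085], 0.95), ([0.482, 0.0666, 0.1327], 0.73)]
wrist tray_rim []
wrist mark []
wrist tray_in []
[[ 1.     0.     0.002  0.6  ]
 [ 0.001 -0.959 -0.285  0.311]
 [ 0.002  0.285 -0.959  0.29 ]
 [ 0.     0.     0.     1.   ]] [[330.17449071   0.         322.8085297 ]
 [  0.         330.17449071 198.78237483]
 [  0.           0.           1.        ]]
```

View pics/w8.png

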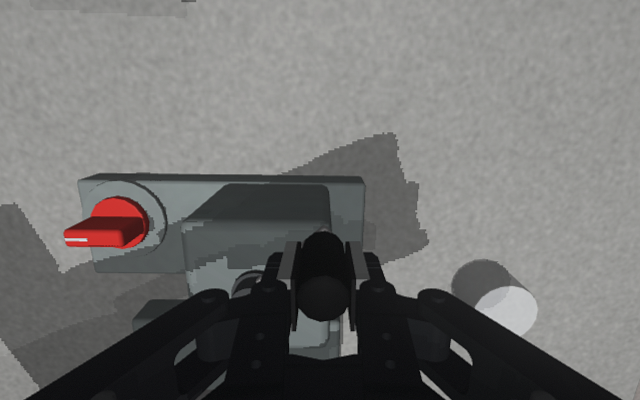

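```bash

python3 -m pendant '[{"translation":[0,0,0],"turn":0},{"translation":[0,0,0],"turn":0},{"translation":[0,0,0],"turn":0},{"translation":[0,0,0],"turn":0},{"translation":[0,0,-30],"turn":0},{"translation":[0,0,-43],"turn":0},{"translation":[-44,6,0],"turn":0},{"translation":[-44,6,0],"turn":0},{"translation":[-44,6,0],"turn":0},{"translation":[-44,6,0],"turn":0},{"translation":[-43,6,0],"turn":0},{"translation":[0,0,0],"turn":0},{"translation":[0,0,0],"turn":0},{"translation":[0,0,0],"turn":0}]' 0.2
cat > rimw.py <<'E'
from h import *
im,d=snap('wrist','w9'); i=viewer.camera_info('wrist')
ds=[d]+[viewer.capture('wrist')[1] for _ in range(3)]
d=np.median(ds,0); W=world('wrist',d,i); hsv=cv2.cvtColor(im,cv2.COLOR_RGB2HSV).astype(int)
H,S,V=[hsv[...,k] for k in range(3)]; near=lambda x,y,r:np.hypot(W[...,0]-x,W[...,1]-y)<r
for nm,m in [('tab',near(.62,.022,.02)&((H<8)|(H>172))&(S>120)&(V>60)),('collar',near(.6435,.022,.016)&(H>18)&(H<35)&(S>120)&(V>80)),
  ('floor',(abs(W[...,0]-.521)<.075)&(abs(W[...,1]-.022)<.08)&(S<40)&(V>90)&(W[...,2]<.115)&(W[...,2]>.1))]:
    z=W[m][:,2]; print(nm,len(z),np.round(np.percentile(z,[5,25,50,75,95]),4),np.round(W[m].mean(0),4))
    h,e=np.histogram(z,np.arange(.104,.126,.001)); print(h)
for n in ['tray_rim','mark']: print(n,[(np.round(r['point'],4).tolist(),round(r['score'],2)) for r in mark_of(n,'wrist')][:2])
cv2.imwrite('pics/w9.png',im[:,:,::-1])
E
python3 d.py .632 .022 .22 90
python3 rimw.py
```

```text
clock: 54.1
tcp_pos: [0.6301, 0.0232, 0.2181]
ee_rot: [-180.0, -0.0, 90.0]
wrist_force: [-0.8, 0.0, -0.2]
width: 0.0511
turn -0.0 shift [-1.2  1.9 -1.9] now [0.6301 0.0232 0.2181] [-180.   -0.   90.] 0.0511 54.1
tab 315 [0.1174 0.1178 0.1181 0.1183 0.1187] [0.6184 0.0209 0.1181]
[  0   0   0   0   0   0   0   0   0   0   1   0   2 125 185   2   0   0
   0   0   0   0]
collar 289 [0.1172 0.1178 0.118  0.1183 0.1187] [0.6406 0.0234 0.1183]
[  0   0   0   0   0   0   0   0   0   0   0   5   6 120 150   2   0   0
   2   0   0   0]
floor 23355 [0.1075 0.1078 0.1081 0.1083 0.1087] [0.5254 0.0342 0.1081]
[    0     0    37  9579 13569   161     5     3     1     0     0     0
     0     0     0     0     0     0     0     0     0     0]
tray_rim [([0.6248, 0.0232, 0.1164], 0.86)]
mark [([0.6443, 0.0194, 0.1148], 0.5)]
```

View pics/w9.png

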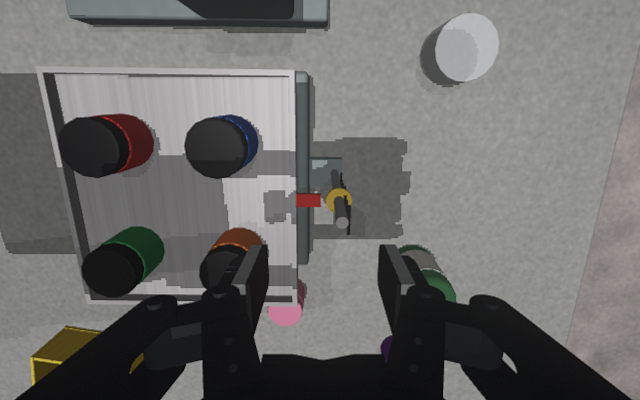

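```bash

python3 -m pendant '[{"translation":[39,-38,0],"turn":0},{"translation":[39,-38,0],"turn":0},{"translation":[39,-39,0],"turn":0},{"translation":[39,-39,0],"turn":0},{"translation":[39,-38,0],"turn":0},{"translation":[0,0,0],"turn":-8.2},{"translation":[0,0,0],"turn":-8.2},{"translation":[0,0,0],"turn":-8.2},{"translation":[0,0,0],"turn":-8.2},{"translation":[0,0,0],"turn":-8.2},{"translation":[0,0,0],"turn":-8.2},{"translation":[0,0,0],"turn":-8.2},{"translation":[0,0,0],"turn":-8.2},{"translation":[0,0,0],"turn":-8.2},{"translation":[0,0,0],"turn":-8.2},{"translation":[0,0,0],"turn":-8},{"translation":[0,0,0],"turn":0},{"translation":[0,0,0],"turn":0}]'
python3 - <<'E'
from h import *
im,d=viewer.capture('wrist'); W=world('wrist',d); hsv=cv2.cvtColor(im,cv2.COLOR_RGB2HSV).astype(int)
m=((hsv[...,0]<8)|(hsv[...,0]>172))&(hsv[...,1]>120)&(hsv[...,2]>60)&(np.hypot(W[...,0]-.438,W[...,1]-.217)<.04)
p=W[m];t=p[p[:,2]>.070];print(np.round(np.percentile(p[:,2],[2,50,98]),4),rect(t),len(t)); b=p[p[:,2]<.048];print(rect(b))
E
python3 d.py .4375 .2185 .053 180
```

```text
clock: 56.2
tcp_pos: [0.4549, 0.2008, 0.2184]
ee_rot: [180.0, 0.0, 179.8]
wrist_force: [-0.5, 0.3, -0.5]
width: 0.0513
[0.043  0.0455 0.0754] (array([436.9, 217.4]), array([14.1, 40.3]), 89.1) 654
(array([436.5, 217.8]), array([40.6, 43.4]), 4.0)
turn -0.2 shift [ 17.4  17.8 165.4] now [0.4549 0.2007 0.2184] [-180.     0.   179.8] 0.0512 56.2
```

```bash

python3 -m pendant '[{"translation":[17.5,17,0],"turn":0.5},{"translation":[0,0,45],"turn":0},{"translation":[0,0,45],"turn":0},{"translation":[0,0,40],"turn":0},{"translation":[0,0,25],"turn":0},{"translation":[0,0,10],"turn":0},{"translation":[0,0,0],"turn":0},{"translation":[0,0,0],"turn":0}]'
python3 d.py .4375 .2178 .053 180
python3 -m pendant '[{"translation":[0,0,0],"turn":0},{"translation":[0,0,0],"turn":0},{"translation":[0,0,0],"turn":0},{"translation":[0,0,0],"turn":0},{"translation":[0,0,0],"turn":0},{"translation":[0,0,0],"turn":0}]' -1
python3 -m pendant '[{"translation":[0,0,0],"turn":6},{"translation":[0,0,0],"turn":6},{"translation":[0,0,0],"turn":6},{"translation":[0,0,0],"turn":6},{"translation":[0,0,0],"turn":6},{"translation":[0,0,0],"turn":6},{"translation":[0,0,0],"turn":6},{"translation":[0,0,0],"turn":6},{"translation":[0,0,0],"turn":6},{"translation":[0,0,0],"turn":6},{"translation":[0,0,0],"turn":6},{"translation":[0,0,0],"turn":6},{"translation":[0,0,0],"turn":0}]'
python3 -c "
from station import sensors;print(sensors.state()['moment'])"
```

```text
clock: 57.05
tcp_pos: [0.4385, 0.218, 0.0543]
ee_rot: [179.9, 0.1, 179.4]
wrist_force: [0.7, -0.4, 0.7]
width: 0.0514
turn -0.6 shift [ 1.  -0.2  1.3] now [0.4385 0.218  0.0543] [1.799e+02 1.000e-01 1.794e+02] 0.0514 57.0
clock: 57.65
tcp_pos: [0.4383, 0.2194, 0.0548]
ee_rot: [179.8, 0.2, 179.4]
wrist_force: [-2.6, 5.1, 3.6]
width: 0.013
clock: 58.95
tcp_pos: [0.4377, 0.2189, 0.0547]
ee_rot: [179.9, -0.1, 107.3]
wrist_force: [-3.4, 4.7, 7.2]
width: 0.0127
[ 0.60981663  0.60531019 -0.02757156]
```

Continue to the stop, watching the torque.

```bash

python3 -m pendant '[{"translation":[0,0,0],"turn":3},{"translation":[0,0,0],"turn":3},{"translation":[0,0,0],"turn":0}]'
python3 -c "
from station import sensors;print(sensors.state()['moment'])"
python3 -m pendant '[{"translation":[0,0,0],"turn":3},{"translation":[0,0,0],"turn":3},{"translation":[0,0,0],"turn":3},{"translation":[0,0,0],"turn":0}]'
python3 -c "
from station import sensors;print(sensors.state()['moment'])"
```

```text
clock: 59.25
tcp_pos: [0.4377, 0.2189, 0.0547]
ee_rot: [179.9, -0.1, 101.3]
wrist_force: [-3.4, 3.7, 6.5]
width: 0.0126
[ 0.60049726  0.61867671 -0.01239397]
clock: 59.65
tcp_pos: [0.4378, 0.2189, 0.0548]
ee_rot: [179.9, -0.0, 92.9]
wrist_force: [-3.9, 6.2, 7.0]
width: 0.0129
[1.1899649  0.83057805 2.54927872]
```

```bash

python3 -m pendant '[{"translation":[0,0,0],"turn":0},{"translation":[0,0,0],"turn":0},{"translation":[0,0,0],"turn":0},{"translation":[0,0,0],"turn":0},{"translation":[0,0,-30],"turn":0},{"translation":[0,0,-45],"turn":0},{"translation":[0,0,-45],"turn":0},{"translation":[0,0,-45],"turn":0},{"translation":[0,0,-5],"turn":0},{"translation":[0,0,0],"turn":0},{"translation":[0,0,0],"turn":0}]' 0.2
python3 - <<'E'
from h import *
im,d=viewer.capture('wrist'); W=world('wrist',d); hsv=cv2.cvtColor(im,cv2.COLOR_RGB2HSV).astype(int)
m=((hsv[...,0]<8)|(hsv[...,0]>172))&(hsv[...,1]>120)&(hsv[...,2]>60)&(np.hypot(W[...,0]-.438,W[...,1]-.217)<.04)
p=W[m];t=p[p[:,2]>.070];print('knob',rect(t),len(t))
E
python3 d.py .63 .023 .22 90; python3 rim.py scene
for n in strip_center jar0_center jar1_center jar2_center jar3_center soap wrap gloves; do echo $n; python3 look.py $n scene; done
python3 -c "
from h import *
snap('scene','s10')"
```

```text
clock: 60.75
tcp_pos: [0.4366, 0.217, 0.2218]
ee_rot: [-179.8, 0.1, 92.4]
wrist_force: [-0.0, 0.1, -1.2]
width: 0.0512
knob (array([437.1, 218. ]), array([14. , 41.8]), 9.1) 618
turn 2.4 shift [-194.   193.5    1.4] now [0.4365 0.217  0.2214] [-1.798e+02  1.000e-01  9.240e+01] 0.0514 60.8
scene tab 33 [0.111  0.1165 0.1178 0.119  0.1198]
scene collar 39 [0.1153 0.1168 0.1179 0.1196 0.1239]
scene floor 1524 [0.1055 0.1069 0.1079 0.109  0.1106]
scene tray_rim []
scene mark [([0.6396, 0.0239, 0.1169], 0.56)]
scene tray_in [([0.5257, 0.0228, 0.1114], 0.96), ([0.3259, -0.2552, 0.015], 0.61)]
strip_center
scene [([0.3253, -0.2543, 0.0142], 0.48), ([0.4821, 0.0676, 0.1286], 0.43), ([0.436, 0.439, 0.0012], 0.24)]
jar0_center
scene [([0.483, 0.0681, 0.1284], 0.84), ([0.5698, 0.2098, 0.1574], 0.63), ([0.3412, -0.262, 0.0025], 0.5)]
jar1_center
scene [([0.5613, 0.0644, 0.1306], 0.83), ([0.7348, -0.294, 0.0281], 0.76), ([0.7242, -0.2105, 0.0244], 0.72)]
jar2_center
scene [([0.4794, -0.0235, 0.1309], 0.6)]
jar3_center
scene [([0.5625, -0.0234, 0.1323], 0.54)]
soap
scene [([0.7393, -0.0921, 0.0017], 0.79)]
wrap
scene [([0.7542, 0.1374, 0.0003], 0.97), ([0.4366, 0.4407, 0.002], 0.15)]
gloves
scene [([0.4366, 0.4402, 0.0023], 0.64), ([0.5586, 0.0663, 0.1316], 0.21)]
```

View pics/s10.png

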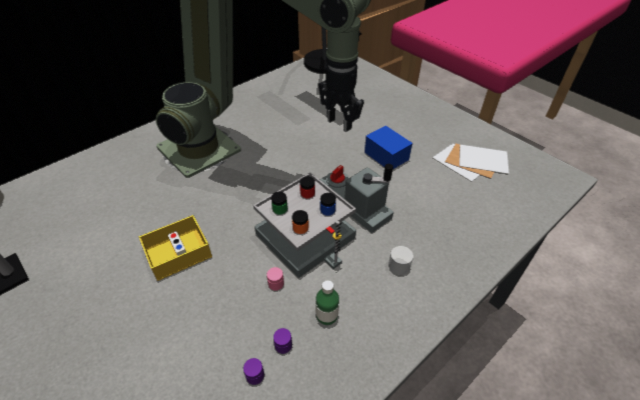

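```bash
python3 -c "
from h import *
print(job.hand_in(), sensors.state()['clock'])"
```

```text
the job is handed in; nothing more can be done
the job is handed in; nothing more can be done
```

The tray is set up as asked, and I handed the job in at about 62 s of the 210 s allowed.

- **Order:** With the tray down, I put the strip in the yellow bin and stood all four jars (red, blue, green, orange) on the tray. I then freed the clamp at its anticlockwise stop, cranked the tray up 5.2 turns clockwise, and turned the clamp clockwise to its end stop. The gripper was clear of everything at hand-in.
- **Rim height:** Just before clamping, the close-up wrist camera read the pointer tab at 118.1 mm and the collar top at 118.0 mm. After clamping, the scene camera still put the tab and the collar within 0.1 mm of each other.
- **Clamp:** The bar turned 80.0° from the released stop, which is 1.396 rad against the nominal 1.4. The torque rose sharply at both stops, to about 5.6 N m at the released end and 2.5 N m at the clamped end.
- **Jars and strip:** The last picture showed all four jars upright on the tray. The strip was still in the bin, but the network now placed it about 20 mm from where I left it.
- **Everything else:** The soap, wrap and glove box read where they were at the start to within about 4 mm. The pink and purple jars also look unmoved.
- **Weak or disagreeing readings:** The fixed top camera put the collar about 1 mm higher than the close-up did. The networks' own estimates of the rim and collar heights scattered by up to 4 mm and found no rim in the last picture, so I relied on the close-up depth reading.

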